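Sound the drilled implant socket with the depth gauge

ROBOT

A 6-joint arm with a two-finger parallel gripper is mounted at the origin on a cart in front of the work surface, level with it; the furniture and walls round the work are solid. World frame = base frame: x ahead of the robot, y to its left, z up, the work surface at z = 0. Lengths are in m, angles in rad, forces in N, time in s.
With the tool pointing down it reaches from about 0.425 to 0.925 m from the base axis. Payload 12.5 kg.
Tool frame: the origin (TCP) lies midway between the tips of the shut fingers; the grasp point (between the pads) lies manip.hold_point_z behind it (manip.hold_point_z is the distance from the TCP to the grasp point, in m); z points along the fingers, y is the direction in which the jaws open and shut (so a half turn about z gives the same grasp; the last joint's range is limited). The gripper opens to 85 mm and grips with 20 to 120 N. Pads are 22 mm wide; open, the fingers measure 114 mm over their backs; the gripper's body (76 mm by 85 mm) begins 54 mm behind the grasp point. The pads swing forward as they close: fully open they stand 13 mm farther back than shut.
Start: joints at [1.016, 0.491, 1.559, -0, 1.092, -0.106], TCP at [0.271, 0.563, 0.231] pointing down, gripper open.
Joint ranges: [-3.1, 3.1], [-0.84, 2.19], [0.05, 2.79], [-1.13, 4.28], [0.06, 2.93], [-2.69, 2.69]. Speed limits (rad/s): [2.22, 2.22, 2.79, 3.14, 3.14, 3.14].

INTERFACE

Orientations are given as a rotation vector (axis times angle).
In Python, from plant import manip, vision gives the robot as it stands.
- The arm moves only by the shell command python3 -m jog 'ROWS'. ROWS is JSON, a list of rows, each an object of numbers: "rx", "ry", "rz": the turn, a rotation vector about the tool's x, y, z as a fraction of full scale; "dx", "dy", "dz": the shift along the tool's x, y, z as a fraction of full scale; "claw": the opening, from -1 (shut) to 1 (fully open). A call has 1 to 5 rows; each row is the pose to reach, as a shift and turn from the pose commanded when the call began, along the tool's axes at that moment, turning the shorter way round; what a row does not reach only later rows make up. Full scale, the value 1, is 0.1 m for a shift and 180 degrees for a turn. A row lasts 1/12 s, in which the tool goes at most 41.7 mm and 7.16 degrees, less where a joint would pass 70% of its speed; a pose out of reach is approached as far as the arm can. A call with a number of a shift or a turn outside -1 to 1 is refused whole. A call with a gripper value outside its range is refused whole. The fingers move at their own pace and stop on an object; the grip force is fixed at half the most. Time passes only in rows, so rows that repeat a pose let the fingers close. It gives the time, the measured TCP pose, the force and the opening at its end, in the units of the state.
- manip.get_obs(): the state, without advancing time (a new reading comes with each control period).
- vision.get_image(name): name is "scene" or "top" or "wrist"; returns (picture, depth): 480x640x3 uint8, red, green, blue; 480x640 float32, m along the optical axis (not along the pixel's ray), 0 where there is no reading.
- vision.camera_params(name): a dict with "fx", "fy", "cx", "cy" (pixels), "rvec" (rotation vector, rad) and "tvec" (3), from world to camera coordinates, as OpenCV has them. Camera axes: x right, y down, z forward; pixel columns grow to the right and rows downward; lengths in m; the calibration is good to about 2 mm. A picture is of the moment at which its call begins: read the wrist's pose just before it. camera_params takes no time and is no camera call; for the wrist camera it gives the pose at the moment of the call.
- manip.sign_off(): hands the job in, once; it reports no verdict.
The state is a dict: "t": time; "joints": joint angles; "joint_velocities": joint speeds; "joint_torque": joint torques, N m; "ee_pos": TCP position; "eef_rot": TCP orientation; "force": force on the tool from outside, world axes, zero at the start; "torque": the same for the moment, N m; "opening": opening from 0.0 (shut) to 1.0 (fully open).
Only numpy, scipy, OpenCV 4.12 (cv2) and the standard library are available. Lean on these libraries where they do the work, as an engineer would, in place of code of your own. Each camera call takes 0.05 s, during which the arm holds its last target.

TASK

Measure how deep the implant socket in the stone jaw cast has been drilled. Take the depth gauge out of its stand, lower its rod straight into the socket, past the resistance of the sliding collar on the ridge, until the tip is firmly felt on the bottom, without forcing it; then draw it straight out and hang it back in its stand, fully home and upright, with the collar left where the ridge pushed it so the depth can be read. Leave the bottles and jars alone.

Things in the scene. Friction and masses are not known exactly. Their poses are not given: they have to be found in the camera images.
- gauge_handle (a point): Steel depth gauge, loose, 126 mm long, 80 g, hung upright. Point: middle of its round handle (12 mm diameter, 59 mm long), to grip from above; z up along the tool. Below this point on the axis: flange (26 mm diameter, 4 mm thick) underside at 36 mm, boss 18 mm in diameter from 36 to 42 mm, cone to 50 mm, then a rod 5 mm in diameter with a round tip at 94 mm.
- gauge_tip (a point): Rounded tip of the gauge's rod, on the tool's axis, 94 mm below the handle's middle.
- collar (a joint): Knurled ring (12 mm diameter, 7 mm high) sliding on the gauge's rod. Value: distance in m from the rod's tip up to the ring's underside, which is the depth reading; 0 to 0.036, at the start 0.003 to 0.007. It stays where it is left; about 3 N along the rod makes it slide. The ridge pushes it up as the rod goes into the socket.
- socket_mouth (a point): Mouth centre of the drilled socket: blind vertical hole, 7 mm diameter, in the flat ridge (20 mm toothless gap, teeth beside it 8 mm higher) of a buff stone jaw cast, 68 x 74 mm, clamped in a fixed aluminium holder. Point level with the ridge, 48 mm above the worktop; z up. Depth unknown, 9 to 23 mm; bottom of hard stone: over 20 N on it or on the cast is forcing, and it builds up within 1 mm.
- stand_bore (a point): Centre of the vertical 20 mm bore in the top plate of the gauge's fixed steel stand (70 x 96 mm), level with the plate's upper face, 72 mm above the worktop. Gauge home: flange flat on the plate, boss in the bore, handle's middle 36 mm above this point. Thin drills stand in the plate, 26 mm or more from the bore's centre, up to 11 mm above the plate.
- small_jar: Small round screw jar, 31 mm in diameter and 32 mm high, a bystander; origin at the centre of its underside.
- gel_jar: Round jar with a dark ribbed cap, 39 mm in diameter and 81 mm high, a bystander; origin at the centre of its underside.
- dropper_bottle: Brown dropper bottle, 34 mm in diameter and 109 mm high, a bystander; origin at the centre of its underside.

How it is judged:
On the way, in this order (a step that is already met when the one before it is completed fails the run):
1. the gauge is taken out of its stand (height (world z) of gauge_tip above 0.075 m), for 0.1 s.
2. the rod stands on the bottom of the socket (z of socket_bed_c0 in the frame of gauge_tip above -0.0042 m and horizontal distance between gauge_tip and socket_mouth below 0.003 m and angle between gauge_tip's own z axis and vertical below 0.12 rad), for 0.1 s.
At the end, for the whole second after the job is handed in: The gauge hangs upright (within 0.08 rad) and at rest in the stand's bore, flange home on the plate within 2 mm, and the collar's underside stands as far above the rod's tip as the socket is deep, within 1.5 mm (z of gauge_tip in the frame of stand_bore below -0.056 m and horizontal distance between gauge_handle and stand_bore below 0.006 m and angle between gauge_tip's own z axis and vertical below 0.08 rad and linear speed of gauge below 0.02 m/s and ((z of socket_bed_c0 in the frame of socket_mouth between -0.01401 and -0.01299 m and value of joint collar between 0.0075 and 0.0115 m) or (z of socket_bed_c0 in the frame of socket_mouth between -0.01501 and -0.01399 m and value of joint collar between 0.0085 and 0.0125 m) or (z of socket_bed_c0 in the frame of socket_mouth between -0.01601 and -0.01499 m and value of joint collar between 0.0095 and 0.0135 m) or (z of socket_bed_c0 in the frame of socket_mouth between -0.01701 and -0.01599 m and value of joint collar between 0.0105 and 0.0145 m) or (z of socket_bed_c0 in the frame of socket_mouth between -0.01801 and -0.01699 m and value of joint collar between 0.0115 and 0.0155 m) or (z of socket_bed_c0 in the frame of socket_mouth between -0.01901 and -0.01799 m and value of joint collar between 0.0125 and 0.0165 m) or (z of socket_bed_c0 in the frame of socket_mouth between -0.02001 and -0.01899 m and value of joint collar between 0.0135 and 0.0175 m) or (z of socket_bed_c0 in the frame of socket_mouth between -0.02101 and -0.01999 m and value of joint collar between 0.0145 and 0.0185 m) or (z of socket_bed_c0 in the frame of socket_mouth between -0.02201 and -0.02099 m and value of joint collar between 0.0155 and 0.0195 m) or (z of socket_bed_c0 in the frame of socket_mouth between -0.02301 and -0.02199 m and value of joint collar between 0.0165 and 0.0205 m) or (z of socket_bed_c0 in the frame of socket_mouth between -0.02401 and -0.02299 m and value of joint collar between 0.0175 and 0.0215 m) or (z of socket_bed_c0 in the frame of socket_mouth between -0.02501 and -0.02399 m and value of joint collar between 0.0185 and 0.0225 m) or (z of socket_bed_c0 in the frame of socket_mouth between -0.02601 and -0.02499 m and value of joint collar between 0.0195 and 0.0235 m) or (z of socket_bed_c0 in the frame of socket_mouth between -0.02701 and -0.02599 m and value of joint collar between 0.0205 and 0.0245 m))); the robot touches nothing.
It fails at once if the gauge is pressed onto the socket's bottom with more than 20 N (contact force between gauge and socket_bed_c0 above 20 N).
It fails at once if the gauge is pressed onto the cast with more than 20 N (contact force between gauge and cast above 20 N).
It fails at once if the small jar is shifted by more than 20 mm (distance of small_jar from where it was at the start of the episode above 0.02 m).
It fails at once if the gel jar is shifted by more than 20 mm (distance of gel_jar from where it was at the start of the episode above 0.02 m).
It fails at once if the dropper bottle is shifted by more than 20 mm (distance of dropper_bottle from where it was at the start of the episode above 0.02 m).
It also fails if it takes over 48 s, if anything falls off the work surface, if the arm or the gripper's body presses on something with over 40 N, if the wrist force passes 120 N, or if a joint passes its speed limit or range.

## Working session

There is one attempt and no reset: what is moved stays moved. The work goes in short steps, Python scripts to look and compute and a shell command to move; the robot and the scene stay as the last step left them, time stands still between calls to the robot, and variables do not carry over. Pictures are saved under pics/ and viewed, and the job is handed in when it is done.

```bash
ls; mkdir -p pics; cat > h.py <<'E'
import numpy as np, cv2
from plant import manip, vision
from scipy.spatial.transform import Rotation as R
def snap(n,f):
    p=vision.camera_params(n); im,d=vision.get_image(n)
    cv2.imwrite(f'pics/{f}.png',im[:,:,::-1]); np.savez(f'pics/{f}.npz',d=d,im=im,**{k:np.array(v) for k,v in p.items()})
    return im,d,p
def load(f):
    z=np.load(f'pics/{f}.npz'); return z
def w(z,u,v,d=None):
    if d is None: d=z['d'][int(v),int(u)]
    c=np.array([(u-z['cx'])/z['fx']*d,(v-z['cy'])/z['fy']*d,d])
    return R.from_rotvec(z['rvec']).as_matrix().T@(c-z['tvec'])
def ray(z,u,v,h):
    M=R.from_rotvec(z['rvec']).as_matrix().T
    o=-M@z['tvec']; r=M@np.array([(u-z['cx'])/z['fx'],(v-z['cy'])/z['fy'],1])
    return o+r*(h-o[2])/r[2]
def proj(z,P):
    c=R.from_rotvec(z['rvec']).as_matrix()@np.array(P)+z['tvec']
    return c[0]/c[2]*z['fx']+z['cx'],c[1]/c[2]*z['fy']+z['cy']
def crop(f,u0,v0,u1,v1,s,o):
    im=cv2.imread(f'pics/{f}.png')[v0:v1,u0:u1]
    cv2.imwrite(f'pics/{o}.png',cv2.resize(im,None,fx=s,fy=s,interpolation=cv2.INTER_CUBIC))
E
python3 - <<'E'
from h import *
print(manip.get_obs(), manip.hold_point_z)
for n in ['scene','top','wrist']: snap(n,n+'0')
E
```

```text
pics
{'t': 0.0, 'joints': array([ 1.01642837e+00,  4.91513286e-01,  1.55947550e+00,  3.10685744e-05,
        1.09168795e+00, -1.05616058e-01]), 'joint_velocities': array([ 0.00069864, -0.00076782,  0.00110963, -0.00030033,  0.00060477,
        0.00084008]), 'joint_torque': array([ 6.21826930e-04, -6.18434358e+01, -2.61596113e+01, -5.97082158e-05,
        4.01254278e-03, -1.72696366e-05]), 'ee_pos': array([0.2710082 , 0.56292524, 0.23074751]), 'eef_rot': array([-6.98935979e-01, -3.06246951e+00,  1.59677003e-03]), 'force': array([ 0.35586253,  0.06681299, -0.41048747]), 'torque': array([-0.02923737, -0.00171991, -0.00685163]), 'opening': 1.0001306220084296} 0.0187
```

View pics/scene0.png

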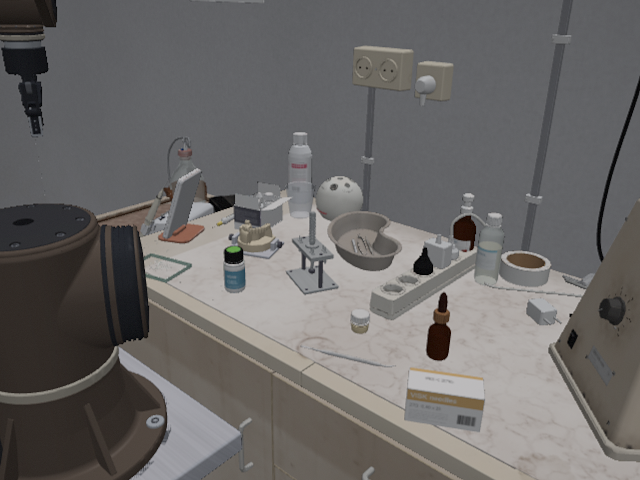

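View pics/top0.png

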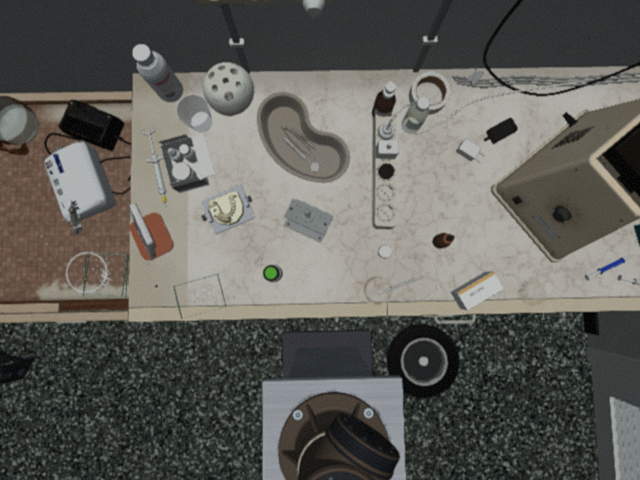

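View pics/wrist0.png

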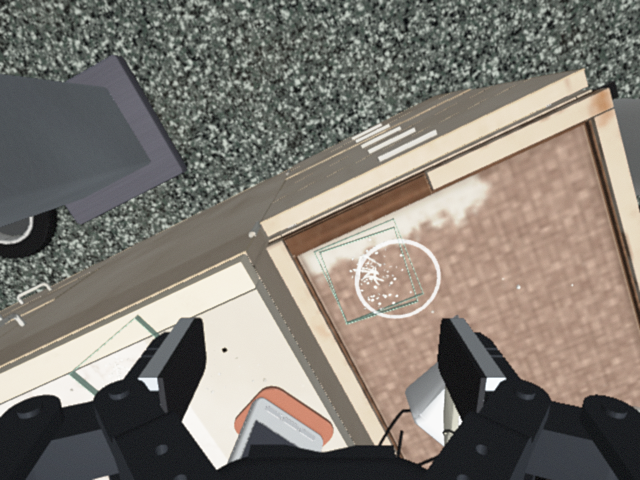

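The scene shows the stand with the gauge around (312,240) and the cast at (258,236). In the top view the stand is at (308,218) and the cast at (228,208). I'll crop both.

```bash
python3 - <<'E'
from h import *
crop('top0',190,170,340,290,5,'t1'); crop('scene0',215,195,355,300,5.5,'s1')
z=load('top0'); print(z['fx'],z['tvec'])
for u,v in [(228,208),(308,218),(272,273)]: print(w(z,u,v))
E
```

```text
437.2644741010511 [0.02116093 0.46384095 0.97938902]
[0.54426863 0.23103075 0.0227285 ]
[0.50760058 0.04654463 0.09293154]
[0.39252502 0.12556289 0.0809498 ]
```

View pics/t1.png

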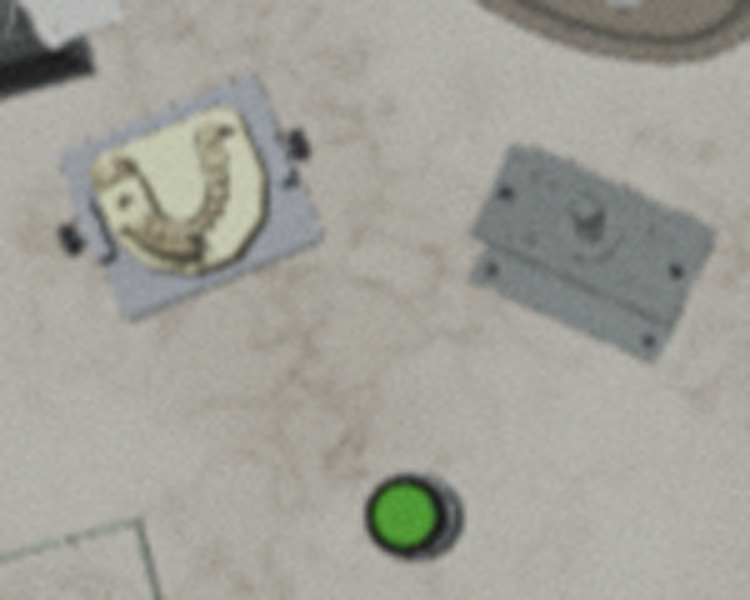

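View pics/s1.png

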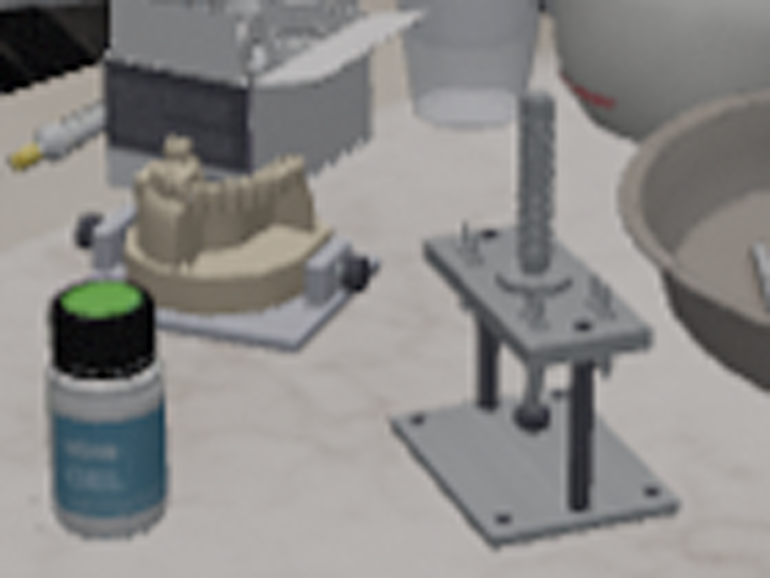

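```bash
cat >> h.py <<'E'
def delta(target, yawturn=None, o=None):
    o=o or manip.get_obs(); M=R.from_rotvec(o['eef_rot']).as_matrix()
    return M.T@(np.array(target)-o['ee_pos'])/0.1
E
python3 - <<'E'
from h import *
z=load('top0'); 
print('socket',ray(z,215,210,.048)); print('flange',ray(z,309,217,.076),'top',ray(z,308,212,.1375))
s=load('scene0')
for u,v,h in [(215+535/5.5,195+95/5.5,.1375),(215+535/5.5,195+283/5.5,.074)]: print('scene',ray(s,u,v,h))
o=manip.get_obs(); M=R.from_rotvec(o['eef_rot']).as_matrix(); print(M.round(3))
c=load('wrist0'); C=R.from_rotvec(c['rvec']).as_matrix(); cp=-C.T@c['tvec']; print('cam in tool',M.T@(cp-o['ee_pos']), M.T@C.T)
E
```

```text
socket [0.53599467 0.25473751 0.048     ]
flange [0.51217727 0.04473145 0.076     ] top [0.51349021 0.04529733 0.1375    ]
scene [0.51918005 0.05118057 0.1375    ]
scene [0.51146271 0.04333908 0.074     ]
[[-0.901  0.434 -0.   ]
 [ 0.434  0.901 -0.001]
 [ 0.    -0.001 -1.   ]]
cam in tool [ 0.07870278 -0.00041975 -0.14308682] [[-1.24667942e-03 -9.51801248e-01 -3.06712943e-01]
 [ 9.99999116e-01 -1.32847279e-03  5.79164832e-05]
 [-4.62584779e-04 -3.06712600e-01  9.51802063e-01]]
```

```bash
python3 -m jog '[{"dx":-0.93,"dy":-0.4,"claw":1},{"dx":-0.93,"dy":-0.4,"claw":1},{"dx":-0.93,"dy":-0.4,"claw":1}]'; python3 -m jog '[{"dx":-0.93,"dy":-0.4,"claw":1},{"dx":-0.93,"dy":-0.4,"claw":1},{"dx":-0.93,"dy":-0.4,"claw":1}]'
```

```text
invalid input at $[0]: expected keys rx, ry, rz, dx, dy, dz, claw
invalid input at $[0]: expected keys rx, ry, rz, dx, dy, dz, claw
```

```bash
python3 -m jog '[{"rx":0,"ry":0,"rz":0,"dx":-0.93,"dy":-0.4,"dz":0,"claw":1},{"rx":0,"ry":0,"rz":0,"dx":-0.93,"dy":-0.4,"dz":0,"claw":1},{"rx":0,"ry":0,"rz":0,"dx":-0.93,"dy":-0.4,"dz":0,"claw":1}]'; python3 -m jog '[{"rx":0,"ry":0,"rz":0,"dx":-0.93,"dy":-0.4,"dz":0,"claw":1},{"rx":0,"ry":0,"rz":0,"dx":-0.93,"dy":-0.4,"dz":0,"claw":1},{"rx":0,"ry":0,"rz":0,"dx":-0.93,"dy":-0.4,"dz":0,"claw":1}]'
```

```text
t: 0.4
ee_pos: [0.3393, 0.4841, 0.231]
eef_rot: [0.7, 3.062, -0.002]
force: [0.5, 0.3, 0.6]
opening: 1.004
t: 0.65
ee_pos: [0.4062, 0.4074, 0.2312]
eef_rot: [0.701, 3.062, -0.001]
force: [-0.6, 0.2, 0.9]
opening: 1.001
```

```bash
python3 -m jog '[{"rx":0,"ry":0,"rz":0,"dx":-0.93,"dy":-0.4,"dz":0.1,"claw":1},{"rx":0,"ry":0,"rz":0,"dx":-0.93,"dy":-0.4,"dz":0.1,"claw":1},{"rx":0,"ry":0,"rz":0,"dx":-0.93,"dy":-0.4,"dz":0.1,"claw":1}]'; python3 -m jog '[{"rx":0,"ry":0,"rz":0,"dx":-0.93,"dy":-0.4,"dz":0.2,"claw":1},{"rx":0,"ry":0,"rz":0,"dx":-0.93,"dy":-0.4,"dz":0.2,"claw":1},{"rx":0,"ry":0,"rz":0,"dx":-0.93,"dy":-0.4,"dz":0.2,"claw":1},{"rx":0,"ry":0,"rz":0,"dx":-0.93,"dy":-0.4,"dz":0.2,"claw":1}]'
python3 - <<'E'
from h import *
print(manip.get_obs()['ee_pos'],manip.get_obs()['joint_velocities'])
snap('wrist','w1'); z=load('w1'); print(proj(z,(.536,.2547,.048)))
E
```

```text
t: 0.9
ee_pos: [0.4726, 0.3309, 0.2208]
eef_rot: [0.702, 3.062, -0.001]
force: [0.5, 0.5, -0.3]
opening: 1.0
t: 1.23
ee_pos: [0.5389, 0.2544, 0.2]
eef_rot: [-0.705, -3.061, 0.002]
force: [-0.3, 0.8, -1.0]
opening: 1.004
[0.53894816 0.25440159 0.19999603] [ 0.06723747 -0.02661773  0.01669497  0.01591605  0.01431515  0.06019603]
(np.float64(320.81290514854055), np.float64(219.4623023351283))
```

View pics/w1.png

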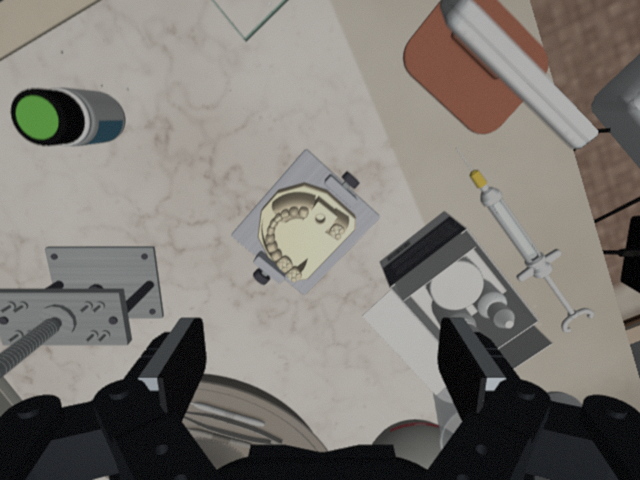

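```bash
python3 - <<'E'
from h import *
crop('w1',270,170,370,270,6,'w1c')
z=load('w1'); print(z['fx'])
E
```

```text
402.88240128029554
```

View pics/w1c.png

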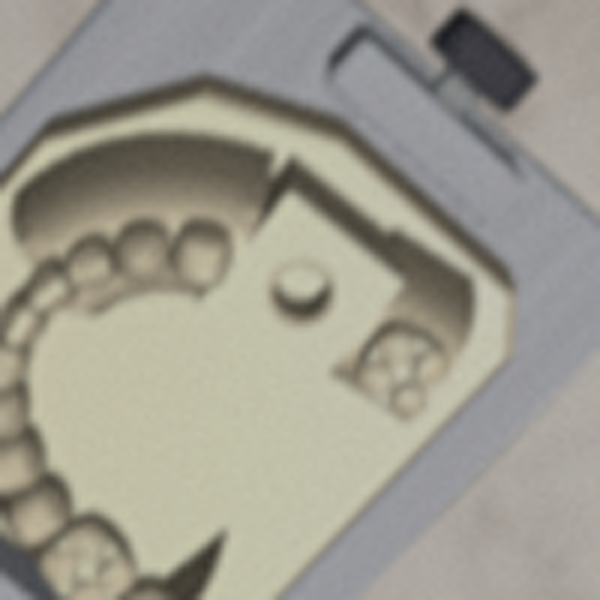

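```bash
python3 -m jog '[{"rx":0,"ry":0,"rz":0,"dx":-0.33,"dy":-1,"dz":0,"claw":1},{"rx":0,"ry":0,"rz":0,"dx":-0.33,"dy":-1,"dz":0,"claw":1},{"rx":0,"ry":0,"rz":0,"dx":-0.33,"dy":-1,"dz":0,"claw":1}]'; python3 -m jog '[{"rx":0,"ry":0,"rz":0,"dx":-0.33,"dy":-1,"dz":0,"claw":1},{"rx":0,"ry":0,"rz":0,"dx":-0.33,"dy":-1,"dz":0,"claw":1},{"rx":0,"ry":0,"rz":0,"dx":-0.33,"dy":-1,"dz":0,"claw":1},{"rx":0,"ry":0,"rz":0,"dx":-0.33,"dy":-1,"dz":0,"claw":1}]'
python3 - <<'E'
from h import *
print(manip.get_obs()['ee_pos'],manip.get_obs()['joint_velocities'])
z=load('w1'); print('socket',ray(z,319.9,217.9,.048))
snap('wrist','w2'); z=load('w2'); print(proj(z,(.512,.0447,.076)),proj(z,(.512,.0447,.1375)))
crop('w2',230,150,410,290,4.4,'w2c')
E
```

```text
t: 1.53
ee_pos: [0.5217, 0.1517, 0.2013]
eef_rot: [-0.697, -3.062, 0.001]
force: [0.8, -0.2, 0.1]
opening: 0.999
t: 1.87
ee_pos: [0.5087, 0.0465, 0.2017]
eef_rot: [0.702, 3.062, -0.0]
force: [0.5, 0.5, 0.8]
opening: 1.002
[0.50872169 0.04654791 0.20168712] [ 0.0663222   0.01369471 -0.02502559  0.0158829   0.00692896  0.07215804]
socket [0.53460709 0.25461415 0.048     ]
(np.float64(321.67456082866346), np.float64(237.77714423815002)) (np.float64(321.7748010973355), np.float64(270.4163165418967))
```

View pics/w2c.png

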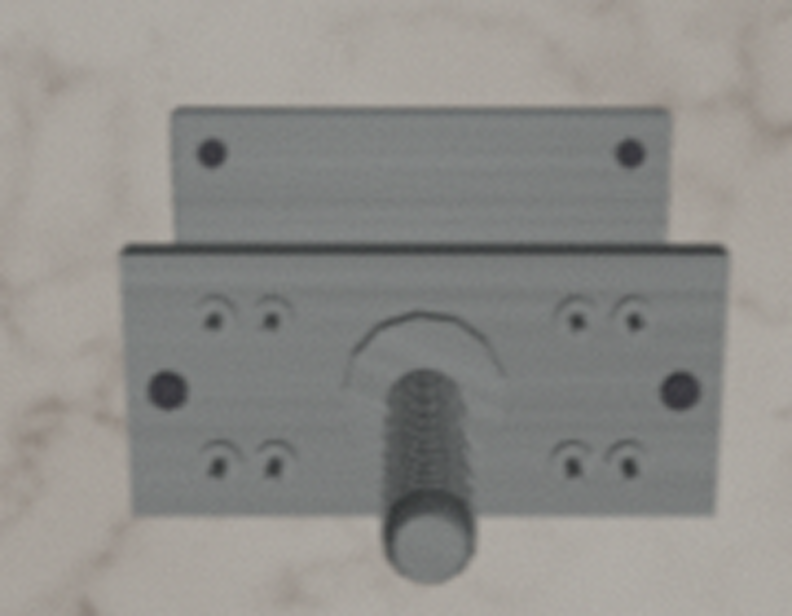

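```bash
python3 - <<'E'
from h import *
z=load('w2'); a=ray(z,327.4,272.4,.1375); b=ray(z,326.4,238.3,.076); print(a,b)
o=manip.get_obs(); print(o['ee_pos']); c=(a+b)/2
print(delta([c[0],c[1],.108-.0187+.004],o=o))
print([ (proj(z,(c[0],c[1],.076)))])
E
```

```text
[0.51442158 0.04698544 0.1375    ] [0.51378544 0.04750062 0.076     ]
[0.50914682 0.04809335 0.20173896]
[-0.04798508  0.01355913  1.08440927]
[(np.float64(326.26512199813305), np.float64(238.84549403159406))]
```

```bash
python3 -m jog '[{"rx":0,"ry":0,"rz":0,"dx":-0.048,"dy":0.013,"dz":0.35,"claw":1},{"rx":0,"ry":0,"rz":0,"dx":-0.048,"dy":0.013,"dz":0.7,"claw":1},{"rx":0,"ry":0,"rz":0,"dx":-0.048,"dy":0.013,"dz":1,"claw":1},{"rx":0,"ry":0,"rz":0,"dx":-0.048,"dy":0.013,"dz":1,"claw":1}]'; python3 -m jog '[{"rx":0,"ry":0,"rz":0,"dx":0,"dy":0,"dz":0.08,"claw":0.2},{"rx":0,"ry":0,"rz":0,"dx":0,"dy":0,"dz":0.08,"claw":-0.4},{"rx":0,"ry":0,"rz":0,"dx":0,"dy":0,"dz":0.08,"claw":-0.4},{"rx":0,"ry":0,"rz":0,"dx":0,"dy":0,"dz":0.08,"claw":-0.4}]'
python3 - <<'E'
from h import *
o=manip.get_obs();print(o['ee_pos'],R.from_rotvec(o['eef_rot']).as_matrix()[:,2])
snap('wrist','w3')
E
```

```text
t: 2.25
ee_pos: [0.5122, 0.0495, 0.0971]
eef_rot: [-0.695, -3.056, 0.002]
force: [-0.9, -0.4, -1.1]
opening: 0.999
t: 2.58
ee_pos: [0.5151, 0.0482, 0.0947]
eef_rot: [0.698, 3.061, 0.001]
force: [-0.4, -0.2, 0.7]
opening: 0.456
[0.51512634 0.04816404 0.09472578] [ 2.36495916e-03  3.44042508e-05 -9.99997203e-01]
```

View pics/w3.png

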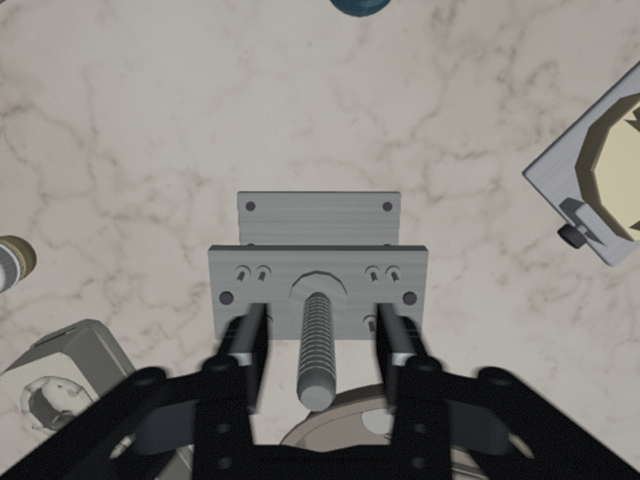

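```bash
python3 -m jog '[{"rx":0,"ry":0,"rz":0,"dx":0,"dy":0,"dz":0,"claw":-0.4},{"rx":0,"ry":0,"rz":0,"dx":0,"dy":0,"dz":0,"claw":-0.4},{"rx":0,"ry":0,"rz":0,"dx":0,"dy":0,"dz":0,"claw":-0.4}]'
python3 - <<'E'
from h import *
o=manip.get_obs();print(o['ee_pos'],R.from_rotvec(o['eef_rot']).as_matrix()[:,2])
snap('wrist','w4'); crop('w4',220,260,420,410,4,'w4c')
E
```

```text
t: 2.88
ee_pos: [0.5146, 0.0478, 0.0937]
eef_rot: [0.699, 3.062, 0.0]
force: [0.1, 0.1, -0.1]
opening: 0.305
[0.5146217  0.04778689 0.09372668] [ 7.39902819e-04  7.48327675e-05 -9.99999723e-01]
```

View pics/w4c.png

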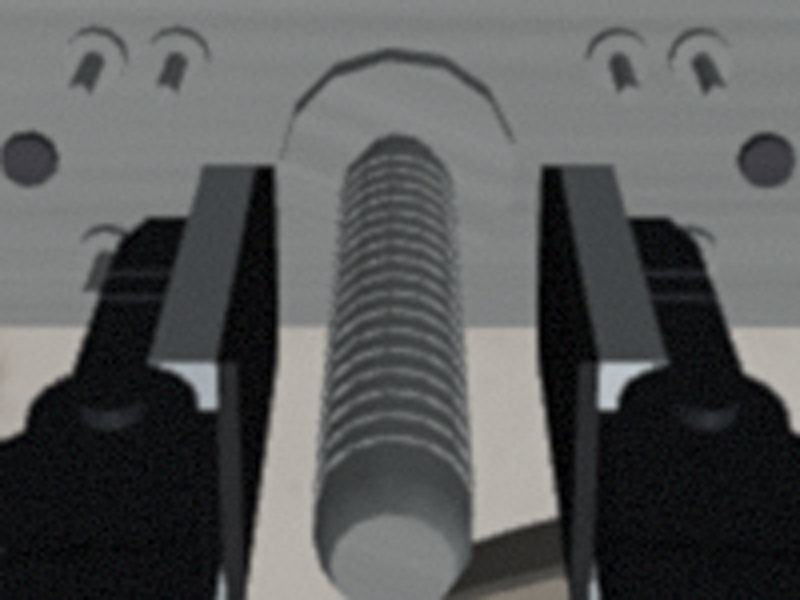

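```bash
python3 -m jog '[{"rx":0,"ry":0,"rz":0,"dx":0,"dy":-0.011,"dz":0,"claw":-0.4},{"rx":0,"ry":0,"rz":0,"dx":0,"dy":-0.011,"dz":0,"claw":-1},{"rx":0,"ry":0,"rz":0,"dx":0,"dy":-0.011,"dz":0,"claw":-1},{"rx":0,"ry":0,"rz":0,"dx":0,"dy":-0.011,"dz":0,"claw":-1},{"rx":0,"ry":0,"rz":0,"dx":0,"dy":-0.011,"dz":0,"claw":-1}]';python3 -m jog '[{"rx":0,"ry":0,"rz":0,"dx":0,"dy":0,"dz":0,"claw":-1},{"rx":0,"ry":0,"rz":0,"dx":0,"dy":0,"dz":0,"claw":-1},{"rx":0,"ry":0,"rz":0,"dx":0,"dy":0,"dz":0,"claw":-1}]'
python3 - <<'E'
from h import *
o=manip.get_obs();print(o['ee_pos'],R.from_rotvec(o['eef_rot']).as_matrix()[:,2],o['force'],o['torque'])
snap('wrist','w5'); crop('w5',220,260,420,410,4,'w5c')
E
```

```text
t: 3.35
ee_pos: [0.514, 0.0468, 0.0934]
eef_rot: [0.699, 3.063, 0.0]
force: [-0.5, -0.2, 3.5]
opening: 0.125
t: 3.6
ee_pos: [0.514, 0.0468, 0.0934]
eef_rot: [0.699, 3.063, 0.0]
force: [-1.7, -0.2, 5.2]
opening: 0.123
[0.51402926 0.04680838 0.09339764] [ 1.45932670e-04  1.67526061e-05 -9.99999989e-01] [-1.72814454 -0.17378993  5.24243153] [-0.19742219  0.24889821 -0.02918113]
```

View pics/w5c.png

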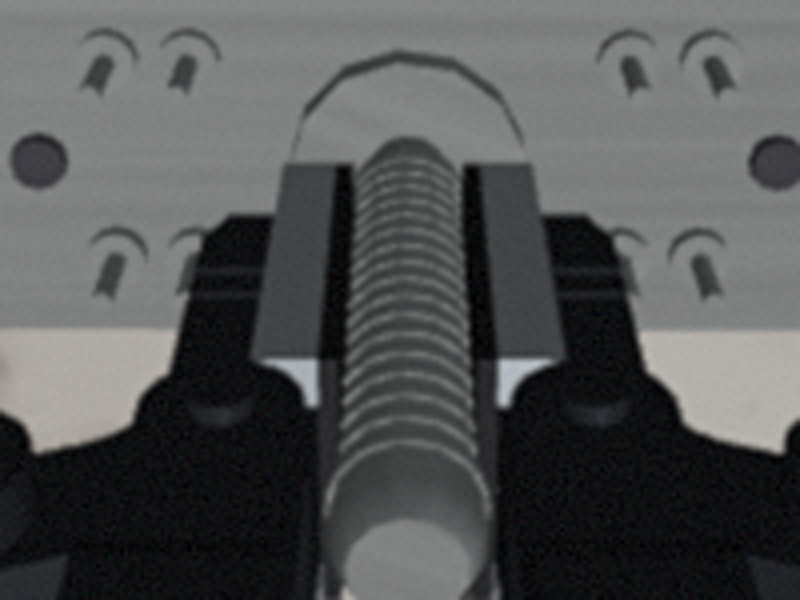

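```bash
python3 -m jog '[{"rx":0,"ry":0,"rz":0,"dx":0,"dy":0,"dz":-0.1,"claw":-1},{"rx":0,"ry":0,"rz":0,"dx":0,"dy":0,"dz":-0.25,"claw":-1},{"rx":0,"ry":0,"rz":0,"dx":0,"dy":0,"dz":-0.5,"claw":-1},{"rx":0,"ry":0,"rz":0,"dx":0,"dy":0,"dz":-0.75,"claw":-1},{"rx":0,"ry":0,"rz":0,"dx":0,"dy":0,"dz":-0.9,"claw":-1}]';python3 -m jog '[{"rx":0,"ry":0,"rz":0,"dx":0,"dy":0,"dz":0,"claw":-1},{"rx":0,"ry":0,"rz":0,"dx":0,"dy":0,"dz":0,"claw":-1}]'
python3 - <<'E'
from h import *
o=manip.get_obs();print(o['ee_pos'],R.from_rotvec(o['eef_rot']).as_matrix()[:,2],o['force'],o['torque'])
snap('wrist','w6'); snap('scene','s6');crop('s6',240,150,380,270,5,'s6c')
E
```

```text
t: 4.07
ee_pos: [0.5144, 0.0469, 0.1859]
eef_rot: [0.699, 3.061, 0.001]
force: [0.3, -0.3, -1.3]
opening: 0.126
t: 4.23
ee_pos: [0.5141, 0.0469, 0.1839]
eef_rot: [0.699, 3.061, 0.001]
force: [-0.1, -0.0, -1.3]
opening: 0.123
[0.51407353 0.0469127  0.18394269] [ 1.62009952e-03  9.85763472e-05 -9.99998683e-01] [-0.13726197 -0.00451736 -1.33827073] [-0.05313462 -0.02056084 -0.00814905]
```

View pics/w6.png

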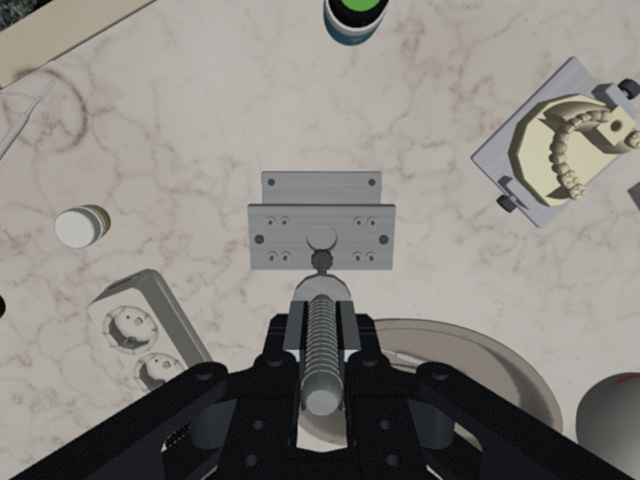

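View pics/s6c.png

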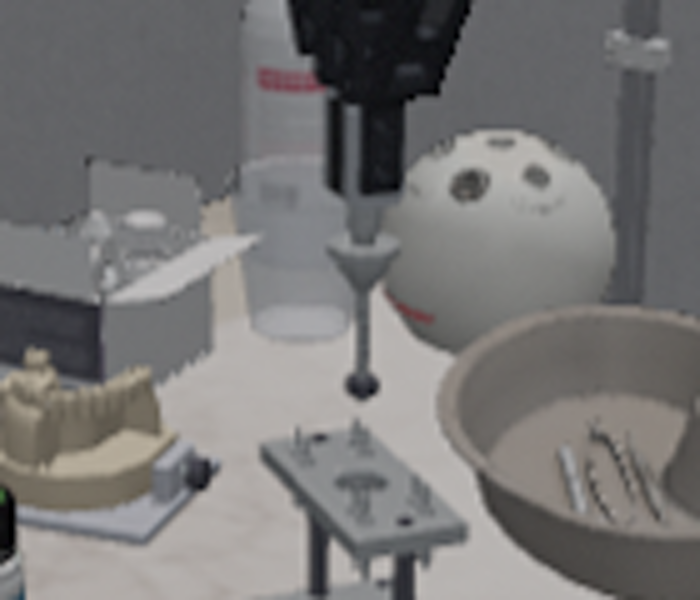

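```bash
python3 - <<'E'
from h import *
crop('w6',270,195,390,325,5,'w6c')
z=load('w6'); t=.1839-.0794
print('tip',proj(z,(.5141,.0469,t)),'collar mid',proj(z,(.5141,.0469,t+.0085)),'flangetop',proj(z,(.5141,.0469,t+.062)),'handletop',proj(z,(.5141,.0469,t+.126)))
print('bore',proj(z,(.514,.0468,.072)))
E
```

```text
tip (np.float64(322.0051896092592), np.float64(254.67608075182164)) collar mid (np.float64(322.04486371110784), np.float64(259.70096413695524)) flangetop (np.float64(322.3778075183383), np.float64(301.8696264930209)) handletop (np.float64(323.15963986436054), np.float64(400.8918143291763))
bore (np.float64(321.67407626921096), np.float64(238.20435950802644))
```

View pics/w6c.png

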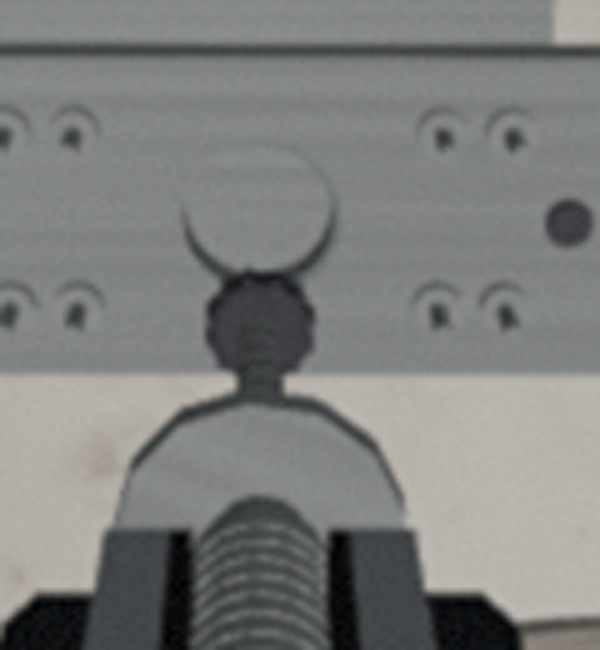

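```bash
python3 -m jog '[{"rx":0,"ry":0,"rz":0,"dx":0.15,"dy":0.4,"dz":0,"claw":-1},{"rx":0,"ry":0,"rz":0,"dx":0.3,"dy":0.8,"dz":0,"claw":-1},{"rx":0,"ry":0,"rz":0,"dx":0.36,"dy":0.98,"dz":0,"claw":-1}]';python3 -m jog '[{"rx":0,"ry":0,"rz":0,"dx":0.15,"dy":0.4,"dz":0.05,"claw":-1},{"rx":0,"ry":0,"rz":0,"dx":0.3,"dy":0.8,"dz":0.1,"claw":-1},{"rx":0,"ry":0,"rz":0,"dx":0.36,"dy":0.98,"dz":0.15,"claw":-1},{"rx":0,"ry":0,"rz":0,"dx":0.36,"dy":0.98,"dz":0.15,"claw":-1},{"rx":0,"ry":0,"rz":0,"dx":0.36,"dy":0.98,"dz":0.15,"claw":-1}]';python3 -m jog '[{"rx":0,"ry":0,"rz":0,"dx":0,"dy":0,"dz":0,"claw":-1},{"rx":0,"ry":0,"rz":0,"dx":0,"dy":0,"dz":0,"claw":-1},{"rx":0,"ry":0,"rz":0,"dx":0,"dy":0,"dz":0,"claw":-1}]'
python3 - <<'E'
from h import *
o=manip.get_obs();p=o['ee_pos'];print(p,R.from_rotvec(o['eef_rot']).as_matrix(),o['force'])
snap('wrist','w7'); crop('w7',260,160,380,290,5,'w7c')
z=load('w7'); print('mouth',proj(z,(.5346,.2546,.048)),'collar',proj(z,(p[0],p[1],p[2]-.0794+.0085)))
E
```

```text
t: 4.58
ee_pos: [0.5238, 0.1534, 0.1821]
eef_rot: [-0.699, -3.061, 0.0]
force: [-1.3, -0.3, -0.2]
opening: 0.122
t: 5.0
ee_pos: [0.5333, 0.2555, 0.1665]
eef_rot: [-0.695, -3.061, 0.002]
force: [0.2, -1.3, -0.8]
opening: 0.125
t: 5.25
ee_pos: [0.5343, 0.2536, 0.1683]
eef_rot: [-0.701, -3.062, 0.0]
force: [-0.1, 0.0, -0.5]
opening: 0.12
[0.53427371 0.25361866 0.16834099] [[-9.00363444e-01  4.35138645e-01 -1.66255301e-04]
 [ 4.35138660e-01  9.00363451e-01 -6.15334273e-05]
 [ 1.22914624e-04 -1.27746557e-04 -9.99999984e-01]] [-0.0962074   0.03651443 -0.50766345]
mouth (np.float64(323.4704783190002), np.float64(234.64074959419943)) collar (np.float64(322.1177739858663), np.float64(259.8371389628995))
```

View pics/w7c.png

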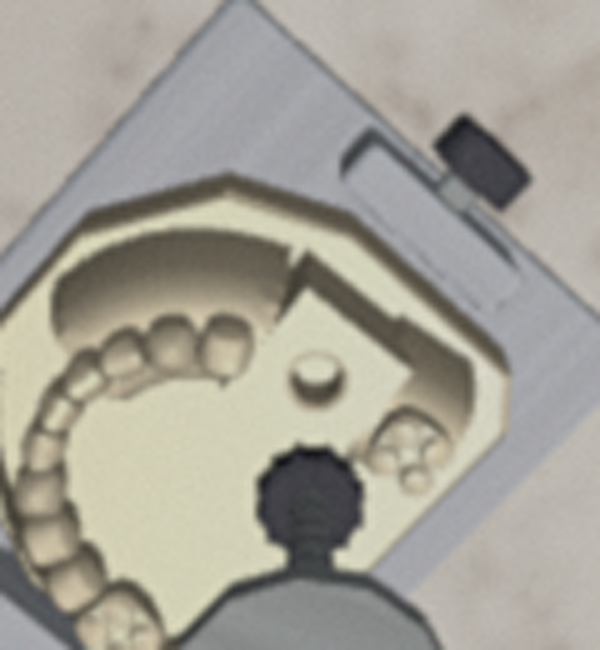

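```bash
python3 - <<'E'
from h import *
z=load('w7'); a=ray(z,323.1+.2,235.6+.1,.048); print(a, delta([a[0],a[1],.1444]))
im=z['im'][215:255,300:345].astype(int).sum(2)//3
print(im[8:32,8:38])
E
```

```text
[0.53522868 0.25416707 0.048     ] [-0.00613579  0.00802861  0.24069976]
[[141 170 177 169 165 164 159 124 146 188 204 203 201 201 203 202 203 203
  204 192 151 109  86  78  76  82  81  80  81 105]
 [100 133 173 181 173 170 164 148 184 204 204 202 201 201 200 200 200 203
  202 204 191 167 132  94  75  80  80  82  79  82]
 [ 95 105 153 186 186 178 180 187 201 205 202 200 202 202 202 203 201 205
  202 203 204 201 182 139  98  80  79  79  80  81]
 [107 111 149 193 196 178 182 199 203 201 201 202 201 200 201 201 202 202
  201 203 202 207 204 189 149 107  82  79  82  83]
 [126 120 144 188 196 195 196 199 201 202 202 199 201 202 199 204 201 200
  200 202 202 203 202 205 194 164 119  88  78  81]
 [153 135 145 187 188 197 199 200 202 201 200 201 202 201 203 202 202 203
  202 202 206 202 202 205 203 196 167 132  92  77]
 [162 141 146 192 201 201 201 201 202 199 204 202 201 198 197 198 199 199
  202 203 200 202 202 203 204 203 201 184 141  99]
 [161 143 158 194 203 202 202 200 203 200 203 200 193 186 182 184 186 187
  195 201 202 201 202 202 202 203 204 206 188 150]
 [159 146 172 198 201 201 2
[... 1273 characters left out ...]
172 157 149 144 145 155
  178 194 204 203 203 202 202 202 204 204 200 192]
 [200 201 202 203 201 200 200 201 202 203 202 202 195 190 188 186 186 193
  200 202 204 203 202 202 202 202 203 204 187 149]
 [202 201 200 199 200 201 201 201 200 202 202 202 203 201 203 200 202 205
  204 202 201 203 204 202 202 203 205 198 159 100]
 [198 201 198 203 201 202 201 201 200 200 202 203 201 201 202 201 202 201
  203 199 203 199 201 203 202 203 201 183 116  88]
 [200 201 200 200 199 201 200 201 202 201 200 199 201 203 202 200 202 201
  204 201 202 201 205 203 200 197 183 131  89 115]
 [200 199 201 201 201 201 202 201 201 202 205 205 201 202 202 203 204 201
  202 201 203 201 201 202 193 186 154  97 118 157]]
```

```bash
python3 -m jog '[{"rx":0,"ry":0,"rz":0,"dx":-0.006,"dy":0.008,"dz":0.1,"claw":-1},{"rx":0,"ry":0,"rz":0,"dx":-0.006,"dy":0.008,"dz":0.2,"claw":-1},{"rx":0,"ry":0,"rz":0,"dx":-0.006,"dy":0.008,"dz":0.3,"claw":-1},{"rx":0,"ry":0,"rz":0,"dx":-0.006,"dy":0.008,"dz":0.33,"claw":-1},{"rx":0,"ry":0,"rz":0,"dx":-0.006,"dy":0.008,"dz":0.33,"claw":-1}]';python3 -m jog '[{"rx":0,"ry":0,"rz":0,"dx":0,"dy":0,"dz":0,"claw":-1},{"rx":0,"ry":0,"rz":0,"dx":0,"dy":0,"dz":0,"claw":-1}]'
python3 - <<'E'
from h import *
o=manip.get_obs();p=o['ee_pos'];print(p,R.from_rotvec(o['eef_rot']).as_matrix()[:,2],o['force'],delta([.5352,.2542,.130]))
snap('wrist','w8'); crop('w8',260,190,380,310,5,'w8c')
snap('scene','s8'); crop('s8',210,180,310,270,7,'s8c')
z=load('w8'); print('mouth',proj(z,(.5352,.2542,.048)),'collar',proj(z,(p[0],p[1],p[2]-.0794+.0085)),'tip',proj(z,(p[0],p[1],p[2]-.0794)))
z=load('s8'); print('mouth',proj(z,(.5352,.2542,.048)),'tip',proj(z,(p[0],p[1],p[2]-.0794)))
E
```

```text
t: 5.72
ee_pos: [0.5345, 0.2549, 0.1338]
eef_rot: [-0.699, -3.061, 0.002]
force: [0.1, 0.2, -1.2]
opening: 0.12
t: 5.88
ee_pos: [0.5352, 0.2552, 0.1355]
eef_rot: [0.699, 3.063, 0.0]
force: [0.1, -0.3, -0.9]
opening: 0.121
[0.53523479 0.25522571 0.13549407] [ 3.75282268e-04  1.73156715e-04 -9.99999915e-01] [ 0.08048658 -0.30939092 -0.86555069] [-0.00412149 -0.0094102   0.05493875]
mouth (np.float64(320.4936355673823), np.float64(251.0308601343916)) collar (np.float64(322.1123409990857), np.float64(259.8619565300181)) tip (np.float64(322.0768998453062), np.float64(254.84721350399786))
mouth (np.float64(244.8014385305799), np.float64(226.71001600101914)) tip (np.float64(244.35789295607665), np.float64(223.03697761096012))
```

View pics/w8c.png

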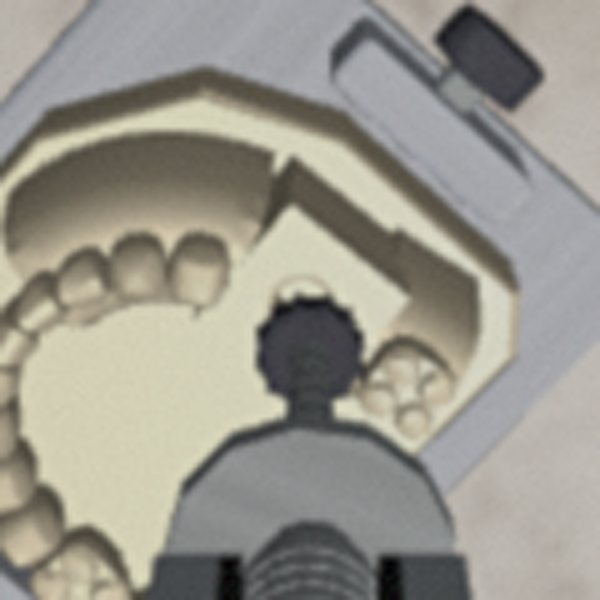

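View pics/s8c.png

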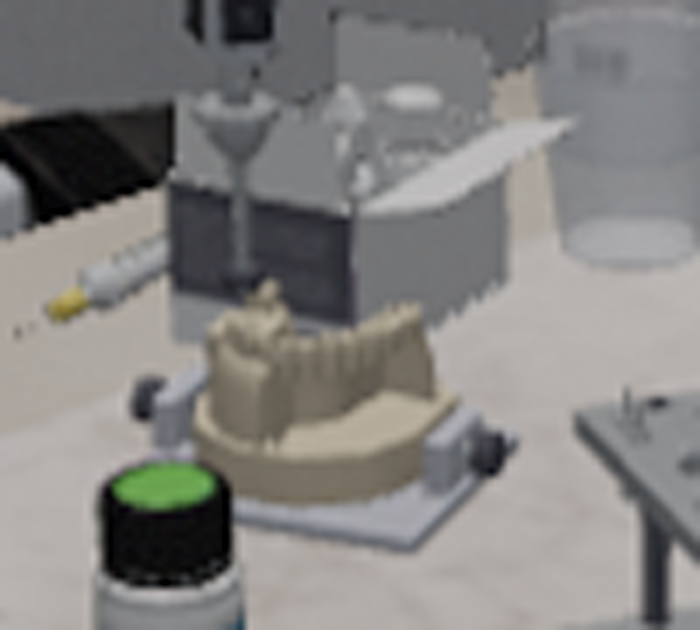

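```bash
python3 -m jog '[{"rx":0,"ry":0,"rz":0,"dx":-0.002,"dy":-0.011,"dz":0.03,"claw":-1},{"rx":0,"ry":0,"rz":0,"dx":-0.002,"dy":-0.011,"dz":0.05,"claw":-1},{"rx":0,"ry":0,"rz":0,"dx":-0.002,"dy":-0.011,"dz":0.05,"claw":-1},{"rx":0,"ry":0,"rz":0,"dx":-0.002,"dy":-0.011,"dz":0.05,"claw":-1},{"rx":0,"ry":0,"rz":0,"dx":-0.002,"dy":-0.011,"dz":0.05,"claw":-1}]'
python3 - <<'E'
from h import *
o=manip.get_obs();p=o['ee_pos'];print(p,R.from_rotvec(o['eef_rot']).as_matrix()[:,2],o['force'],delta([.5352,.2542,.130]))
snap('wrist','w9'); crop('w9',260,190,380,310,5,'w9c')
z=load('w9'); print('mouth',proj(z,(.5352,.2542,.048)),'collar',proj(z,(p[0],p[1],p[2]-.0794+.0085)))
E
```

```text
t: 6.4
ee_pos: [0.5348, 0.254, 0.1303]
eef_rot: [-0.699, -3.063, -0.0]
force: [0.3, -0.3, -0.5]
opening: 0.124
[0.53478514 0.25404213 0.13030587] [ 1.64375559e-05  7.90481748e-05 -9.99999997e-01] [ 0.27687608 -0.29717387 -0.53385802] [-0.00305268  0.00322229  0.00305888]
mouth (np.float64(322.5817450702042), np.float64(253.68970764422826)) collar (np.float64(322.0791306491143), np.float64(259.8500205999384))
```

View pics/w9c.png

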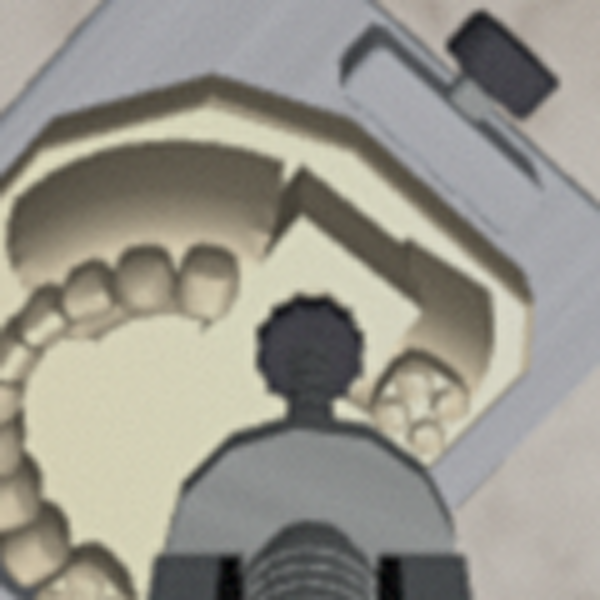

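```bash
python3 -m jog '[{"rx":0,"ry":0,"rz":0,"dx":-0.001,"dy":0.0,"dz":0.01,"claw":-1},{"rx":0,"ry":0,"rz":0,"dx":-0.001,"dy":0,"dz":0.02,"claw":-1},{"rx":0,"ry":0,"rz":0,"dx":-0.001,"dy":0,"dz":0.03,"claw":-1},{"rx":0,"ry":0,"rz":0,"dx":-0.001,"dy":0,"dz":0.04,"claw":-1},{"rx":0,"ry":0,"rz":0,"dx":-0.001,"dy":0,"dz":0.04,"claw":-1}]'
python3 - <<'E'
from h import *
o=manip.get_obs();print(o['ee_pos'],o['force'],o['torque'])
E
```

```text
t: 6.87
ee_pos: [0.5348, 0.254, 0.1261]
eef_rot: [-0.699, -3.063, 0.0]
force: [-0.1, -0.7, -0.9]
opening: 0.123
[0.53477789 0.25397347 0.1260593 ] [-0.07706389 -0.67187882 -0.8503125 ] [0.03558934 0.02639036 0.00166017]
```

```bash
python3 -m jog '[{"rx":0,"ry":0,"rz":0,"dx":0,"dy":0.0,"dz":0.01,"claw":-1},{"rx":0,"ry":0,"rz":0,"dx":0,"dy":0,"dz":0.015,"claw":-1},{"rx":0,"ry":0,"rz":0,"dx":0,"dy":0,"dz":0.015,"claw":-1}]';  python3 -m jog '[{"rx":0,"ry":0,"rz":0,"dx":0,"dy":0.0,"dz":0.01,"claw":-1},{"rx":0,"ry":0,"rz":0,"dx":0,"dy":0,"dz":0.015,"claw":-1},{"rx":0,"ry":0,"rz":0,"dx":0,"dy":0,"dz":0.015,"claw":-1}]'
```

```text
t: 7.12
ee_pos: [0.5348, 0.254, 0.1247]
eef_rot: [-0.699, -3.063, -0.0]
force: [0.7, -0.6, -0.4]
opening: 0.122
t: 7.37
ee_pos: [0.5349, 0.254, 0.1234]
eef_rot: [0.699, 3.063, 0.0]
force: [-0.4, 0.7, 0.5]
opening: 0.12
```

```bash
python3 - <<'E'
from h import *
o=manip.get_obs();p=o['ee_pos'];print(p,R.from_rotvec(o['eef_rot']).as_matrix()[:,2],o['force'],o['torque'])
snap('wrist','w10'); crop('w10',260,190,380,310,5,'w10c')
E
```

```text
[0.53493446 0.25404339 0.12340344] [ 2.80458564e-04  1.80119643e-04 -9.99999944e-01] [-0.40792136  0.72457382  0.52084265] [ 0.01019449  0.02754327 -0.02174015]
```

View pics/w10c.png

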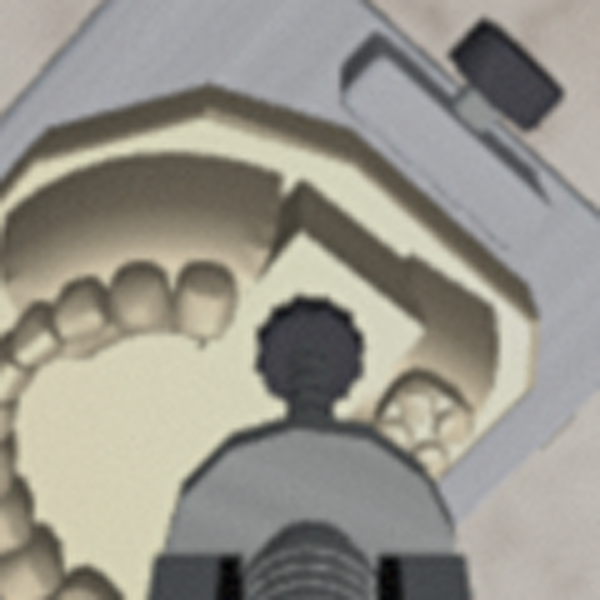

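```bash
python3 -m jog '[{"rx":0,"ry":0,"rz":0,"dx":0,"dy":0.0,"dz":0.01,"claw":-1},{"rx":0,"ry":0,"rz":0,"dx":0,"dy":0,"dz":0.02,"claw":-1},{"rx":0,"ry":0,"rz":0,"dx":0,"dy":0,"dz":0.02,"claw":-1}]'; python3 -m jog '[{"rx":0,"ry":0,"rz":0,"dx":0,"dy":0.0,"dz":0.01,"claw":-1},{"rx":0,"ry":0,"rz":0,"dx":0,"dy":0,"dz":0.015,"claw":-1},{"rx":0,"ry":0,"rz":0,"dx":0,"dy":0,"dz":0.015,"claw":-1}]'
```

```text
t: 7.67
ee_pos: [0.5349, 0.254, 0.1212]
eef_rot: [0.699, 3.063, 0.0]
force: [0.1, 0.4, 0.7]
opening: 0.124
t: 7.92
ee_pos: [0.5349, 0.254, 0.1197]
eef_rot: [0.699, 3.063, 0.0]
force: [0.1, 0.4, 0.9]
opening: 0.121
```

```bash
for i in 1; do python3 -m jog '[{"rx":0,"ry":0,"rz":0,"dx":0,"dy":0.0,"dz":0.006,"claw":-1},{"rx":0,"ry":0,"rz":0,"dx":0,"dy":0,"dz":0.01,"claw":-1},{"rx":0,"ry":0,"rz":0,"dx":0,"dy":0,"dz":0.01,"claw":-1}]'; done;  python3 -m jog '[{"rx":0,"ry":0,"rz":0,"dx":0,"dy":0.0,"dz":0.005,"claw":-1},{"rx":0,"ry":0,"rz":0,"dx":0,"dy":0,"dz":0.005,"claw":-1}]'
```

```text
t: 8.17
ee_pos: [0.5349, 0.254, 0.1187]
eef_rot: [0.699, 3.063, 0.0]
force: [-0.3, 0.4, 1.5]
opening: 0.119
t: 8.33
ee_pos: [0.5349, 0.254, 0.1183]
eef_rot: [0.699, 3.063, 0.0]
force: [1.2, 0.3, 1.9]
opening: 0.123
```

```bash
cat > chk.py <<'E'
import sys
from plant import manip
f=manip.get_obs()['force'][2]; print('fz %.2f'%f); sys.exit(1 if f>4.5 else 0)
E
J='python3 -m jog'
python3 -m jog '[{"rx":0,"ry":0,"rz":0,"dx":0,"dy":0,"dz":0.005,"claw":-1},{"rx":0,"ry":0,"rz":0,"dx":0,"dy":0,"dz":0.005,"claw":-1}]' && python3 chk.py && python3 -m jog '[{"rx":0,"ry":0,"rz":0,"dx":0,"dy":0,"dz":0.005,"claw":-1},{"rx":0,"ry":0,"rz":0,"dx":0,"dy":0,"dz":0.005,"claw":-1}]' && python3 chk.py && python3 -m jog '[{"rx":0,"ry":0,"rz":0,"dx":0,"dy":0,"dz":0.005,"claw":-1},{"rx":0,"ry":0,"rz":0,"dx":0,"dy":0,"dz":0.005,"claw":-1}]' && python3 chk.py && python3 -m jog '[{"rx":0,"ry":0,"rz":0,"dx":0,"dy":0,"dz":0.005,"claw":-1},{"rx":0,"ry":0,"rz":0,"dx":0,"dy":0,"dz":0.005,"claw":-1}]' && python3 chk.py
```

```text
t: 8.5
ee_pos: [0.5349, 0.254, 0.1178]
eef_rot: [0.699, 3.063, 0.0]
force: [1.8, 1.4, 1.5]
opening: 0.125
fz 1.45
t: 8.67
ee_pos: [0.5349, 0.254, 0.1173]
eef_rot: [0.699, 3.063, 0.0]
force: [0.6, 0.7, 1.2]
opening: 0.123
fz 1.19
t: 8.83
ee_pos: [0.5349, 0.254, 0.1168]
eef_rot: [0.699, 3.063, 0.0]
force: [1.7, 0.7, 1.2]
opening: 0.121
fz 1.20
t: 9.0
ee_pos: [0.5349, 0.254, 0.1162]
eef_rot: [0.699, 3.063, 0.0]
force: [0.7, 0.6, 2.0]
opening: 0.121
fz 2.03
```

```bash

python3 -m jog '[{"rx":0,"ry":0,"rz":0,"dx":0,"dy":0,"dz":0.005,"claw":-1},{"rx":0,"ry":0,"rz":0,"dx":0,"dy":0,"dz":0.005,"claw":-1}]' && python3 chk.py && python3 -m jog '[{"rx":0,"ry":0,"rz":0,"dx":0,"dy":0,"dz":0.005,"claw":-1},{"rx":0,"ry":0,"rz":0,"dx":0,"dy":0,"dz":0.005,"claw":-1}]' && python3 chk.py && python3 -m jog '[{"rx":0,"ry":0,"rz":0,"dx":0,"dy":0,"dz":0.005,"claw":-1},{"rx":0,"ry":0,"rz":0,"dx":0,"dy":0,"dz":0.005,"claw":-1}]' && python3 chk.py && python3 -m jog '[{"rx":0,"ry":0,"rz":0,"dx":0,"dy":0,"dz":0.005,"claw":-1},{"rx":0,"ry":0,"rz":0,"dx":0,"dy":0,"dz":0.005,"claw":-1}]' && python3 chk.py
```

```text
t: 9.17
ee_pos: [0.5349, 0.254, 0.1158]
eef_rot: [0.699, 3.063, 0.0]
force: [0.5, 0.7, 2.4]
opening: 0.123
fz 2.43
t: 9.33
ee_pos: [0.535, 0.254, 0.1156]
eef_rot: [0.699, 3.062, 0.0]
force: [0.1, -0.4, 6.1]
opening: 0.123
fz 6.14
```

```bash

python3 -m jog '[{"rx":0,"ry":0,"rz":0,"dx":0,"dy":0,"dz":0.001,"claw":-1},{"rx":0,"ry":0,"rz":0,"dx":0,"dy":0,"dz":0.001,"claw":-1}]'
python3 - <<'E'
from h import *
o=manip.get_obs();p=o['ee_pos'];print(p,R.from_rotvec(o['eef_rot']).as_matrix()[:,2],o['force'],o['torque'])
snap('wrist','w11'); crop('w11',260,190,380,310,5,'w11c')
E
```

```text
t: 9.5
ee_pos: [0.535, 0.254, 0.1156]
eef_rot: [0.699, 3.062, 0.0]
force: [-0.3, 1.2, 6.7]
opening: 0.124
[0.53497467 0.25401845 0.11557725] [ 4.98701096e-04  1.73156214e-04 -9.99999861e-01] [-0.26306773  1.20675354  6.70723139] [-0.00253882  0.12211285  0.04382759]
```

View pics/w11c.png

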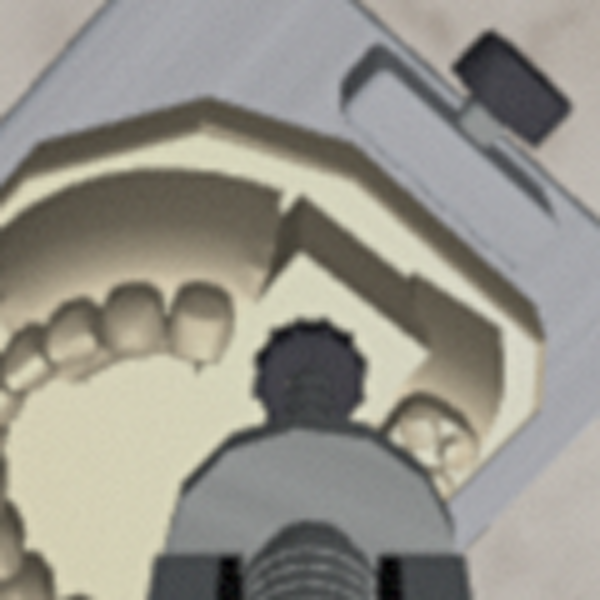

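```bash

python3 -m jog '[{"rx":0,"ry":0,"rz":0,"dx":0,"dy":0,"dz":0.002,"claw":-1},{"rx":0,"ry":0,"rz":0,"dx":0,"dy":0,"dz":0.002,"claw":-1}]'
python3 -m jog '[{"rx":0,"ry":0,"rz":0,"dx":0,"dy":0,"dz":0.001,"claw":-1},{"rx":0,"ry":0,"rz":0,"dx":0,"dy":0,"dz":0.001,"claw":-1}]'
```

```text
t: 9.72
ee_pos: [0.535, 0.254, 0.1155]
eef_rot: [0.699, 3.062, 0.001]
force: [-1.4, 0.0, 7.6]
opening: 0.119
t: 9.88
ee_pos: [0.535, 0.254, 0.1155]
eef_rot: [0.699, 3.062, 0.001]
force: [-0.7, 0.2, 8.7]
opening: 0.12
```

```bash

python3 -m jog '[{"rx":0,"ry":0,"rz":0,"dx":0,"dy":0,"dz":0.002,"claw":-1},{"rx":0,"ry":0,"rz":0,"dx":0,"dy":0,"dz":0.002,"claw":-1},{"rx":0,"ry":0,"rz":0,"dx":0,"dy":0,"dz":0.002,"claw":-1}]'
```

```text
t: 10.13
ee_pos: [0.5351, 0.254, 0.1154]
eef_rot: [0.699, 3.062, 0.001]
force: [-0.3, -0.0, 9.1]
opening: 0.125
```

```bash
python3 -m jog '[{"rx":0,"ry":0,"rz":0,"dx":0,"dy":0,"dz":-0.05,"claw":-1},{"rx":0,"ry":0,"rz":0,"dx":0,"dy":0,"dz":-0.13,"claw":-1},{"rx":0,"ry":0,"rz":0,"dx":0,"dy":0,"dz":-0.25,"claw":-1},{"rx":0,"ry":0,"rz":0,"dx":0,"dy":0,"dz":-0.5,"claw":-1},{"rx":0,"ry":0,"rz":0,"dx":0,"dy":0,"dz":-0.7,"claw":-1}]'; python3 -m jog '[{"rx":0,"ry":0,"rz":0,"dx":0,"dy":0,"dz":0,"claw":-1},{"rx":0,"ry":0,"rz":0,"dx":0,"dy":0,"dz":0,"claw":-1}]'
python3 - <<'E'
from h import *
o=manip.get_obs();p=o['ee_pos'];print(p,R.from_rotvec(o['eef_rot']).as_matrix()[:,2],o['force'],o['torque'])
snap('wrist','w12'); crop('w12',260,190,380,310,5,'w12c'); snap('scene','s12'); crop('s12',200,140,300,240,6,'s12c')
print(delta([.5141,.0469,.184]))
E
```

```text
t: 10.55
ee_pos: [0.5346, 0.2539, 0.1859]
eef_rot: [-0.699, -3.062, 0.001]
force: [-0.1, 0.9, -0.7]
opening: 0.121
t: 10.72
ee_pos: [0.535, 0.2541, 0.1857]
eef_rot: [0.699, 3.061, 0.001]
force: [-0.6, -0.5, -0.5]
opening: 0.124
[0.53497128 0.25405295 0.18565431] [ 1.61393283e-03  5.70303730e-04 -9.99998535e-01] [-0.59168373 -0.52112048 -0.51481259] [-0.0611825  -0.02843996 -0.04671944]
[-7.15461725e-01 -1.95212381e+00  8.78556505e-04]
```

View pics/w12c.png

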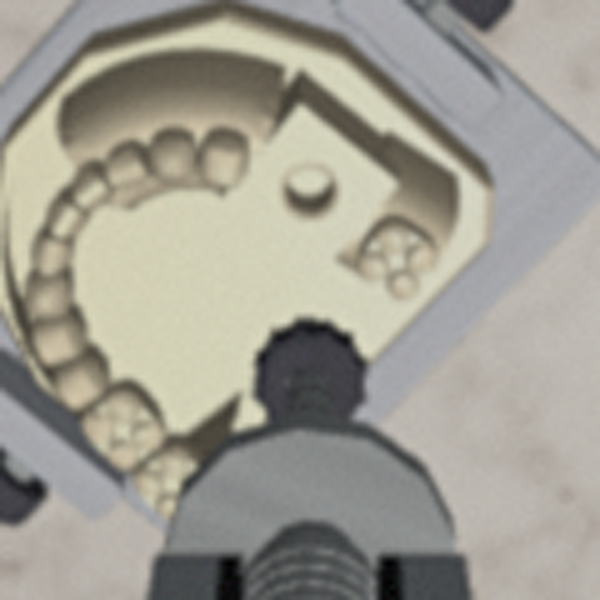

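View pics/s12c.png

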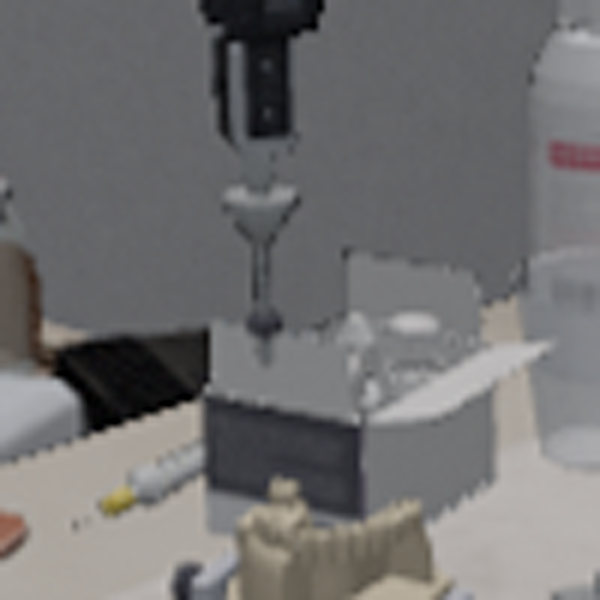

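```bash
python3 -m jog '[{"rx":0,"ry":0,"rz":0,"dx":-0.15,"dy":-0.4,"dz":0,"claw":-1},{"rx":0,"ry":0,"rz":0,"dx":-0.3,"dy":-0.8,"dz":0,"claw":-1},{"rx":0,"ry":0,"rz":0,"dx":-0.36,"dy":-0.98,"dz":0,"claw":-1}]';python3 -m jog '[{"rx":0,"ry":0,"rz":0,"dx":-0.15,"dy":-0.4,"dz":0,"claw":-1},{"rx":0,"ry":0,"rz":0,"dx":-0.3,"dy":-0.8,"dz":0,"claw":-1},{"rx":0,"ry":0,"rz":0,"dx":-0.36,"dy":-0.98,"dz":0,"claw":-1},{"rx":0,"ry":0,"rz":0,"dx":-0.36,"dy":-0.98,"dz":0,"claw":-1},{"rx":0,"ry":0,"rz":0,"dx":-0.36,"dy":-0.98,"dz":0,"claw":-1}]'; python3 -m jog '[{"rx":0,"ry":0,"rz":0,"dx":0,"dy":0,"dz":0,"claw":-1},{"rx":0,"ry":0,"rz":0,"dx":0,"dy":0,"dz":0,"claw":-1},{"rx":0,"ry":0,"rz":0,"dx":0,"dy":0,"dz":0,"claw":-1},{"rx":0,"ry":0,"rz":0,"dx":0,"dy":0,"dz":0,"claw":-1}]'
python3 - <<'E'
from h import *
o=manip.get_obs();p=o['ee_pos'];print(p,R.from_rotvec(o['eef_rot']).as_matrix()[:,2],o['force'],o['torque'])
print(delta([.5141,.0469,.0934]))
snap('wrist','w13'); crop('w13',270,195,390,325,5,'w13c')
z=load('w13');print('bore',proj(z,(.5141,.0469,.072)))
E
```

```text
t: 11.07
ee_pos: [0.5235, 0.1474, 0.1833]
eef_rot: [-0.699, -3.06, 0.002]
force: [0.6, 0.1, -1.2]
opening: 0.122
t: 11.48
ee_pos: [0.5143, 0.0452, 0.1839]
eef_rot: [-0.702, -3.06, 0.0]
force: [-0.2, 1.0, -0.2]
opening: 0.122
t: 11.82
ee_pos: [0.5147, 0.047, 0.1845]
eef_rot: [-0.697, -3.063, -0.0]
force: [0.6, -0.4, 0.3]
opening: 0.125
[0.51466611 0.04701633 0.18450627] [-2.48548141e-04  1.24592340e-04 -9.99999961e-01] [ 0.64998073 -0.39390877  0.31033834] [0.04884774 0.03319587 0.0039298 ]
[ 0.00434721 -0.00350248  0.91106398]
bore (np.float64(321.4820848997657), np.float64(237.61359733951838))
```

View pics/w13c.png

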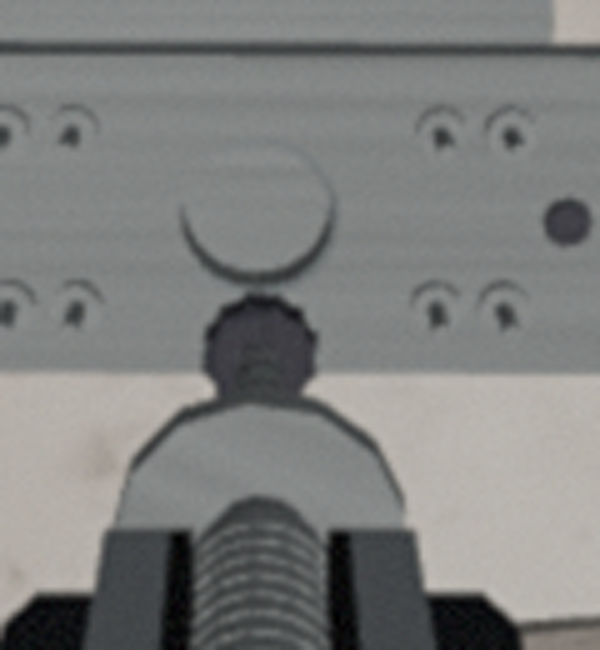

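```bash
python3 -m jog '[{"rx":0,"ry":0,"rz":0,"dx":0.004,"dy":-0.003,"dz":0.2,"claw":-1},{"rx":0,"ry":0,"rz":0,"dx":0.004,"dy":-0.003,"dz":0.4,"claw":-1},{"rx":0,"ry":0,"rz":0,"dx":0.004,"dy":-0.003,"dz":0.6,"claw":-1},{"rx":0,"ry":0,"rz":0,"dx":0.004,"dy":-0.003,"dz":0.75,"claw":-1},{"rx":0,"ry":0,"rz":0,"dx":0.004,"dy":-0.003,"dz":0.8,"claw":-1}]'; python3 -m jog '[{"rx":0,"ry":0,"rz":0,"dx":0,"dy":0,"dz":0,"claw":-1},{"rx":0,"ry":0,"rz":0,"dx":0,"dy":0,"dz":0,"claw":-1},{"rx":0,"ry":0,"rz":0,"dx":0,"dy":0,"dz":0,"claw":-1},{"rx":0,"ry":0,"rz":0,"dx":0,"dy":0,"dz":0,"claw":-1}]'
python3 - <<'E'
from h import *
o=manip.get_obs();p=o['ee_pos'];print(p,R.from_rotvec(o['eef_rot']).as_matrix()[:,2],o['force'],o['torque'])
print(delta([.5141,.0469,.0934]))
E
```

```text
t: 12.28
ee_pos: [0.5134, 0.0464, 0.1028]
eef_rot: [-0.698, -3.06, 0.001]
force: [-0.3, -0.1, -0.9]
opening: 0.125
t: 12.62
ee_pos: [0.5146, 0.0462, 0.1056]
eef_rot: [0.699, 3.061, 0.001]
force: [-0.7, -1.6, -1.9]
opening: 0.121
[0.51461549 0.04615964 0.10562357] [ 1.63409992e-03  1.77523637e-05 -9.99998665e-01] [-0.7023819  -1.58673671 -1.89798716] [ 0.01837235 -0.02181481  0.06813341]
[0.00803514 0.00434623 0.12222725]
```

```bash
python3 -m jog '[{"rx":0,"ry":0,"rz":0,"dx":0.003,"dy":0.003,"dz":0.02,"claw":-1},{"rx":0,"ry":0,"rz":0,"dx":0.003,"dy":0.003,"dz":0.04,"claw":-1},{"rx":0,"ry":0,"rz":0,"dx":0.003,"dy":0.003,"dz":0.05,"claw":-1},{"rx":0,"ry":0,"rz":0,"dx":0.003,"dy":0.003,"dz":0.05,"claw":-1},{"rx":0,"ry":0,"rz":0,"dx":0.003,"dy":0.003,"dz":0.05,"claw":-1}]'; 
python3 - <<'E'
from h import *
o=manip.get_obs();p=o['ee_pos'];print(p,R.from_rotvec(o['eef_rot']).as_matrix()[:,2],o['force'],o['torque'])
print(delta([.5141,.0469,.0934]))
E
```

```text
t: 13.03
ee_pos: [0.514, 0.0465, 0.0997]
eef_rot: [-0.699, -3.063, -0.0]
force: [-0.1, -0.3, -0.8]
opening: 0.118
[0.51403075 0.04647935 0.09965744] [-9.89085302e-05  7.64069730e-05 -9.99999992e-01] [-0.08647298 -0.25870079 -0.8210213 ] [-0.0135492  -0.0526062   0.03168213]
[0.00119367 0.00408876 0.06257469]
```

```bash
python3 -m jog '[{"rx":0,"ry":0,"rz":0,"dx":0.001,"dy":0.004,"dz":0.01,"claw":-1},{"rx":0,"ry":0,"rz":0,"dx":0.001,"dy":0.004,"dz":0.02,"claw":-1},{"rx":0,"ry":0,"rz":0,"dx":0.001,"dy":0.004,"dz":0.03,"claw":-1},{"rx":0,"ry":0,"rz":0,"dx":0.001,"dy":0.004,"dz":0.03,"claw":-1}]' && python3 chk.py && python3 -m jog '[{"rx":0,"ry":0,"rz":0,"dx":0,"dy":0,"dz":0.01,"claw":-1},{"rx":0,"ry":0,"rz":0,"dx":0,"dy":0,"dz":0.02,"claw":-1},{"rx":0,"ry":0,"rz":0,"dx":0,"dy":0,"dz":0.025,"claw":-1},{"rx":0,"ry":0,"rz":0,"dx":0,"dy":0,"dz":0.025,"claw":-1}]' && python3 chk.py
```

```text
t: 13.37
ee_pos: [0.5141, 0.0469, 0.0965]
eef_rot: [-0.699, -3.063, -0.0]
force: [-0.8, -0.6, -0.4]
opening: 0.121
fz -0.35
t: 13.7
ee_pos: [0.5141, 0.0469, 0.0941]
eef_rot: [-0.699, -3.063, -0.0]
force: [0.0, 0.3, -0.4]
opening: 0.118
fz -0.39
```

Boss is in the bore, 0.7 mm above home. I'll ease it down to contact.

```bash
python3 -m jog '[{"rx":0,"ry":0,"rz":0,"dx":0,"dy":0,"dz":0.006,"claw":-1},{"rx":0,"ry":0,"rz":0,"dx":0,"dy":0,"dz":0.006,"claw":-1}]' && python3 chk.py && python3 -m jog '[{"rx":0,"ry":0,"rz":0,"dx":0,"dy":0,"dz":0.003,"claw":-1},{"rx":0,"ry":0,"rz":0,"dx":0,"dy":0,"dz":0.003,"claw":-1}]' && python3 chk.py
python3 - <<'E'
from h import *
snap('wrist','w14'); crop('w14',270,240,370,340,6,'w14c'); snap('scene','s14'); crop('s14',270,190,350,300,5.4,'s14c')
E
```

```text
t: 13.87
ee_pos: [0.5141, 0.0469, 0.0935]
eef_rot: [-0.699, -3.063, -0.0]
force: [0.8, 0.6, -1.4]
opening: 0.12
fz -1.39
t: 14.03
ee_pos: [0.5142, 0.0469, 0.0934]
eef_rot: [0.699, 3.063, 0.0]
force: [-0.7, 0.1, 2.2]
opening: 0.121
fz 2.20
```

View pics/s14c.png

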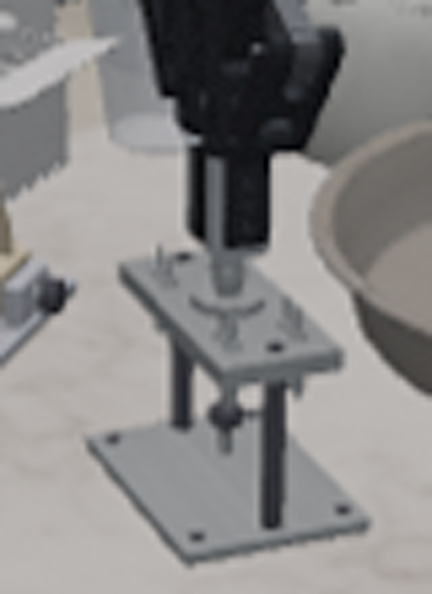

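```bash
python3 -m jog '[{"rx":0,"ry":0,"rz":0,"dx":0,"dy":0,"dz":0,"claw":-0.6},{"rx":0,"ry":0,"rz":0,"dx":0,"dy":0,"dz":0,"claw":-0.2},{"rx":0,"ry":0,"rz":0,"dx":0,"dy":0,"dz":0,"claw":0},{"rx":0,"ry":0,"rz":0,"dx":0,"dy":0,"dz":0,"claw":0.2},{"rx":0,"ry":0,"rz":0,"dx":0,"dy":0,"dz":0,"claw":0.2}]'; python3 -m jog '[{"rx":0,"ry":0,"rz":0,"dx":0,"dy":0,"dz":0,"claw":0.2},{"rx":0,"ry":0,"rz":0,"dx":0,"dy":0,"dz":-0.1,"claw":0.2},{"rx":0,"ry":0,"rz":0,"dx":0,"dy":0,"dz":-0.3,"claw":0.2},{"rx":0,"ry":0,"rz":0,"dx":0,"dy":0,"dz":-0.6,"claw":0.2},{"rx":0,"ry":0,"rz":0,"dx":0,"dy":0,"dz":-0.9,"claw":0.2}]'; python3 -m jog '[{"rx":0,"ry":0,"rz":0,"dx":0,"dy":0,"dz":-0.2,"claw":0.2},{"rx":0,"ry":0,"rz":0,"dx":0,"dy":0,"dz":-0.2,"claw":0.2},{"rx":0,"ry":0,"rz":0,"dx":0,"dy":0,"dz":-0.2,"claw":0.2}]'
python3 - <<'E'
from h import *
snap('wrist','w15'); crop('w15',230,150,410,290,4.4,'w15c'); snap('scene','s15'); crop('s15',270,190,350,300,5.4,'s15c')
crop('s15',290,248,330,288,15,'s15d')
E
```

```text
t: 14.55
ee_pos: [0.5141, 0.0469, 0.0933]
eef_rot: [-0.699, -3.063, -0.0]
force: [-0.1, -0.2, -1.1]
opening: 0.6
t: 14.97
ee_pos: [0.5137, 0.0469, 0.1847]
eef_rot: [-0.699, -3.062, 0.0]
force: [0.3, 0.7, -0.3]
opening: 0.595
t: 15.22
ee_pos: [0.5143, 0.0469, 0.2047]
eef_rot: [0.698, 3.06, 0.001]
force: [0.6, 0.5, 0.6]
opening: 0.607
```

View pics/w15c.png

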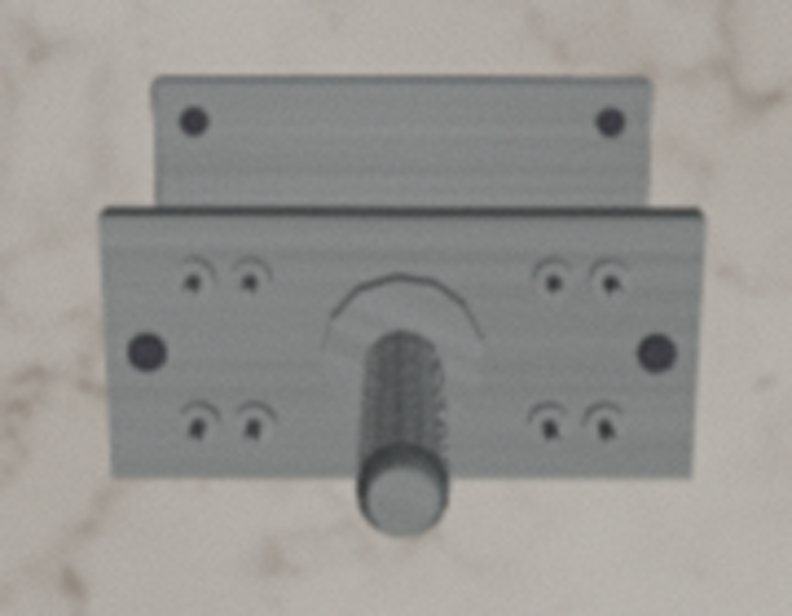

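View pics/s15c.png

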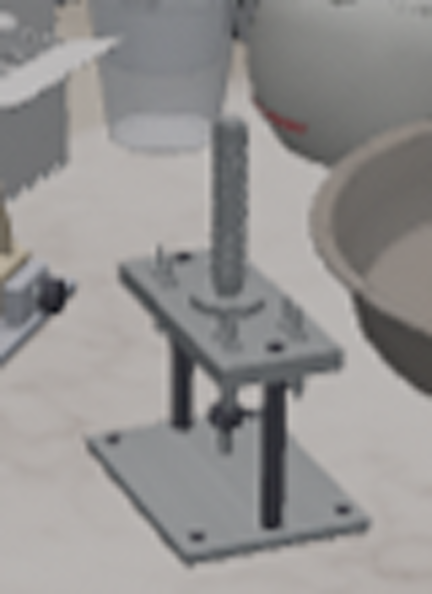

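View pics/s15d.png

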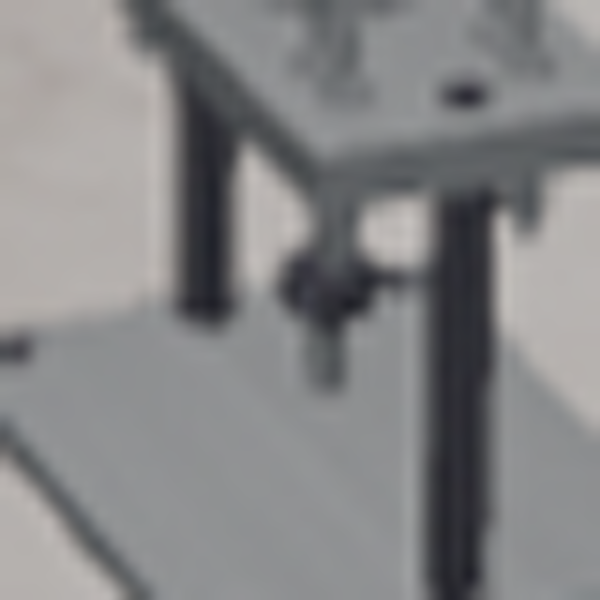

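```bash
python3 - <<'E'
from h import *
z=load('s15')
for h in (.014,.021,.024,.026,.029,.033): 
    u,v=proj(z,(.514,.047,h)); print(h,(u-290+.5)*15,(v-248+.5)*15)
im=z['im'][262:278,306:317].astype(int).sum(2)//3; print(im)
E
```

```text
0.014 327.13539074223405 402.8438151416762
0.021 327.7965130035926 353.29895451893094
0.024 328.08086035863766 331.98980960338247
0.026 328.2707631153306 317.75839408140143
0.029 328.5561254770502 296.37318401554865
0.033 328.93756036688046 267.78824661761945
[[174 180 179 182 145  98  94  90 158 174 182]
 [174 181 180 183 145  92  92 102 175 184 182]
 [173 182 172 151 107  82  93  97 154 181 185]
 [175 183 152  89  66  80  88  73  94 143 153]
 [162 174 125  66  58  68  71  59  47  67  79]
 [141 154 107  54  67  57  54  51  55 110 105]
 [135 143 132  80  68  52  46  40  77 138 139]
 [139 143 144 128  95  59  56 111 126 141 144]
 [142 142 143 147 113  85  80 137 146 143 142]
 [141 141 142 145 112  97  89 134 143 142 142]
 [142 141 142 144 118  97  87 133 142 142 143]
 [144 141 141 144 125 101  95 135 142 142 143]
 [147 144 142 141 137 129 129 141 142 142 143]
 [146 147 144 142 144 145 145 143 143 142 143]
 [146 147 147 145 143 143 144 143 143 143 144]
 [145 146 148 147 145 143 143 143 144 144 144]]
```

```bash
python3 - <<'E'
from h import *
print(manip.sign_off())
E
```

```text
the job is handed in; nothing more can be done
None
```

The socket measures about 12 mm deep. The gauge is back in its stand with the collar left where the ridge pushed it. I handed the job in at about 15 s; the hand-in reported no verdict.

- **Measurement:** I took the gauge out and lowered it into the socket in steps down to 0.5 mm. The collar slid at roughly 2–3 N. The force rose sharply when the tip was about 12 mm below the ridge. I stopped at a wrist reading of about 9 N, against the 20 N limit, then drew the rod straight out.
- **Gauge in the stand:** It met the plate at the same height it was gripped at (TCP z 0.0934 m), so it did not slip in the grip. The last wrist and scene pictures show it upright in the bore with the flange on the plate. I then opened the gripper and moved it about 11 cm straight up, so nothing touches the gauge.
- **Collar:** The last scene picture puts its underside about 11.5 mm above the tip. That is within the 1.5 mm tolerance of the 12 mm felt, though one pixel there is about 2 mm, so it is only a rough check.

I did not take a final picture of the bottles and jars to check them, but the arm did not go near them and no contact showed in the forces. None of the checks failed.

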